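# Make up two cheese orders in the ripening cellar

### The arm

A 6-joint arm with a two-finger parallel gripper is mounted at the origin on the work surface. World frame = base frame: x ahead of the robot, y to its left, z up, the work surface at z = 0. Lengths are in mm, angles in rad, forces in N, time in s.
With the tool pointing down it reaches from about 350 to 975 mm from the base axis. Payload 7.1 kg.
Tool frame: the origin (TCP) lies at the very end of the fingers, on their centre line; the grasp point (between the pads) lies 19 mm behind it; z points along the fingers, y is the line along which they close (so a half turn about z gives the same grasp; the last joint's range is limited). The gripper opens to 88 mm and grips with 3 to 60 N. Pads are 20 mm wide; open, the fingers measure 115 mm over their backs; the gripper's body (75 mm by 178 mm) begins 61 mm behind the grasp point.
Start: joints at [-1.299, 0.423, 1.63, -0, 1.089, -0.019], TCP at [179.217, -598.737, 222.675] pointing down, gripper open.
Joint ranges: [-3, 3], [-0.9, 2.11], [0.09, 2.58], [-1.31, 4.45], [0.11, 2.69], [-2.54, 2.54]. Speed limits (rad/s): [2.39, 2.39, 3.01, 3.14, 3.14, 3.14].

### API

Orientations are given as a rotation vector (axis times angle).
In Python, from workcell import sensors, imaging, close_job gives the robot as it stands. The module is installed in compiled form; this text tells all that it offers.
- The arm moves only by the tool servo_tool, never from a script. Its argument "steps" is a list of rows, each a list of 3 entries, a list of its own where there are three numbers: the shift along the world's x, y, z in m, then the turn, a rotation vector about the world's x, y, z in degrees, then the opening, from -1 (shut) to 1 (fully open). A call has exactly 8 rows; each row shifts and turns the commanded pose from where the row before left it; what a row does not reach is not made up. A row lasts 1/12 s, in which the tool goes at most 41.7 mm and 7.16 degrees, less where a joint would pass 70% of its speed; a pose out of reach is approached as far as the arm can. A call is refused whole if a number of a shift passes 0.0417 or a number of a turn 7.16, either way. A call with a gripper value outside its range is refused whole. The fingers move at their own pace and stop on an object; the grip force is fixed at half the most. Time passes only in rows, so rows that do not move let the fingers close, or fill a call up. It gives the time, the measured TCP pose, the force, the opening and the grip force at its end, in the units of the state.
- sensors.get_obs(): the state, without advancing time (a new reading comes with each control period).
- imaging.get_image(name): name is "scene" or "top" or "wrist"; returns a dict with "color" (480x640x3 uint8, blue, green, red), "range_z" (480x640 float32, mm along the optical axis (not along the pixel's ray), 0 where there is no reading), "vertical_fov" (degrees; the focal length in pixels is half the picture's height over the tangent of half this angle, whatever the lens; pixels are square), "cx", "cy" (the principal point, pixels), "rvec" (rotation vector, rad) and "tvec" (3), from world to camera coordinates, as OpenCV has them; the wrist camera has in their place "tool_from_camera" (4x4, takes a point from camera to tool coordinates, whose origin is the TCP and whose axes are the flange's). Camera axes: x right, y down, z forward; pixel columns grow to the right and rows downward; lengths in mm; the calibration is good to about 2 mm. A picture is of the moment at which its call begins: read the wrist's pose just before it.
- close_job(): hands the job in; it is judged then, once.
The state is a dict: "t": time; "qpos": joint angles; "qvel": joint speeds; "joint_torque": joint torques, N m; "ee_pos": TCP position; "orientation": TCP orientation; "ft_force": force on the tool from outside, world axes, zero at the start; "moment": the same for the moment, N m; "width": finger opening in mm; "grasp_force": force on a finger pad.
Only numpy, scipy, OpenCV 4.12 (cv2) and the standard library are available. Lean on these libraries where they do the work, as an engineer would, in place of code of your own. Each camera call takes 0.05 s, during which the arm holds its last target. There are 200 camera calls.

### The job

Make up two orders from the five small cheeses on the slatted stock board. The wooden tray with two bays gets the log and the tall drum, one in each bay, lying flat on the bay's floor (drum upright, log on its flat side); the round board gets the flat disc and the square cheese, side by side, lying flat with neither sticking out over the edge. Leave the low drum where it stands, and do not shift the brush, the jar or the big cheese wheel.

Things in the scene. Friction and masses are not known exactly. Their poses are not given: they have to be found in the camera images.
- tall_drum: cheese, upright drum, 60 mm diameter (straight side from 12 to 73 mm height), 85 mm tall, about 0.24 kg; starts standing on the stock board (pine slats, 120 x 500 mm, top 22 mm above the table, no rim) in a row with the other four, about 100 mm apart; the row runs from left to right before the robot (roughly along world y), in any sequence, beyond the tray and the round board. All five cheeses have the same pale rind. Origin: centre of its underside, z up
- low_drum: cheese, upright drum, 52 mm diameter, 45 mm tall, about 0.1 kg, in the row on the stock board; stays there. Origin: centre of its underside, z up
- flat_disc: cheese, flat round disc, 68 mm diameter, 26 mm tall, about 0.09 kg, in the row on the stock board. Origin: centre of its underside, z up
- square_cheese: cheese, square block 56 x 56 mm, 38 mm tall with rounded edges, about 0.12 kg, in the row on the stock board. Origin: centre of its underside, sides along its x and y, z up
- log_cheese: cheese, lying log of 46 mm diameter and 76 mm length with a flat underside 30 mm wide (does not roll), 46 mm tall, about 0.13 kg, in the row on the stock board, lying roughly along the row. Origin: centre of its underside, y along the log, z up
- two_bay_tray: fixed plywood tray lying to the left or right of the brush (the round board on the other side), its y roughly along world y, 122 mm (x) by 218 mm (y), floor 6 mm thick, low rim 6 mm thick whose top is 14 mm above the table (8 mm above the floor), and a like divider across the middle (along x, at y = 0) that makes two bays, each 110 mm (x) by 100 mm (y) inside, centred at y = +53 and y = -53 mm. Origin: centre of its underside, on the table, z up
- round_board: fixed plain round plywood board, 190 mm diameter, 12 mm thick, no rim. Origin: centre of its underside, on the table, z up
- brush: wooden brush lying on the table between the two orders, 150 mm (x) by 34 mm (y), 34 mm tall; to be left alone. Origin: centre of its underside, z up
- jar: closed glass jar with steel cap, 72 mm diameter, 85 mm tall, standing beyond the left end of the stock board; to be left alone. Origin: centre of its underside
- big_wheel: big cheese wheel, 176 mm diameter, 75 mm tall, 2 kg, lying beyond the right end of the stock board; to be left alone. Origin: centre of its underside
There are look-alikes about, which are no part of the job. What is shaped like the log_cheese but black, pink or yellow is not meant.

How it is judged (in metres and radians):
At the end, for the whole second after the job is handed in: Log and tall drum flat in different bays of the tray, on its floor (within 4 mm); disc and square flat on the round board, centres within 64 and 62 mm of its centre; tilts under 0.1 rad; all released, at rest; low drum upright within 20 mm of its start (angle between each of log_cheese, tall_drum, flat_disc, square_cheese, low_drum's own z axis and vertical below 0.1 rad and z of log_cheese in the frame of two_bay_tray between 0.003 and 0.01 m and linear speed of each of log_cheese, tall_drum, flat_disc, square_cheese below 0.02 m/s and angular speed of each of log_cheese, tall_drum, flat_disc, square_cheese below 0.2 rad/s and x of log_cheese in the frame of two_bay_tray between -0.04 and 0.04 m and z of tall_drum in the frame of two_bay_tray between 0.003 and 0.01 m and x of tall_drum in the frame of two_bay_tray between -0.04 and 0.04 m and ((y of log_cheese in the frame of two_bay_tray between 0.015 and 0.095 m and y of tall_drum in the frame of two_bay_tray between -0.095 and -0.015 m) or (y of log_cheese in the frame of two_bay_tray between -0.095 and -0.015 m and y of tall_drum in the frame of two_bay_tray between 0.015 and 0.095 m)) and z of flat_disc in the frame of round_board between 0.009 and 0.016 m and horizontal distance between flat_disc and round_board below 0.064 m and z of square_cheese in the frame of round_board between 0.009 and 0.016 m and horizontal distance between square_cheese and round_board below 0.062 m and distance of low_drum from where it was at the start of the episode below 0.02 m); the robot touches nothing.
It fails at once if the low drum was moved or tipped (distance of low_drum from where it was at the start of the episode above 0.025 m or angle between low_drum's own z axis and vertical above 0.3 rad).
It fails at once if the brush, the jar or the big wheel was shifted (distance of any of brush, jar, big_wheel from where it was at the start of the episode above 0.02 m).
It also fails if it takes over 96 s, if anything falls off the work surface, if the arm or the gripper's body presses on something with over 40 N, if the wrist force passes 120 N, or if a joint passes its speed limit or range.

## Working session

There is one attempt and no reset: what is moved stays moved. The work goes in short steps, Python scripts to look and compute and a tool call to move; the robot and the scene stay as the last step left them, time stands still between calls to the robot, and variables do not carry over. Pictures are saved under pics/ and viewed, at most 14 in all, crops included, and the job is handed in when it is done.

Besides the shell and the picture viewer there is one more tool, called after ">>>" by a JSON object that holds its "op" and its "data", one argument or row to a line. servo_tool: Moves the arm, as the interface text tells. Its arguments: {"type":"object","properties":{"steps":{"type":"array"}},"required":["steps"]}

```bash
mkdir -p pics; cat > h.py <<'E'
import numpy as np, cv2
from workcell import sensors, imaging, close_job
def grab(n):
    im=imaging.get_image(n); return im
def world(im):
    d=im["range_z"]; f=240/np.tan(np.radians(im["vertical_fov"])/2)
    v,u=np.mgrid[0:480,0:640]
    P=np.stack([(u-im["cx"])/f*d,(v-im["cy"])/f*d,d],-1)
    R=cv2.Rodrigues(np.array(im["rvec"],float))[0]; t=np.array(im["tvec"],float).ravel()
    W=(P-t)@R
    W[d<=0]=np.nan
    return W
E
python3 - <<'E'
from h import *
o=sensors.get_obs(); print({k:np.round(v,3) for k,v in o.items()})
for n in("top","scene"):
    im=grab(n); cv2.imwrite(f"pics/{n}0.png",im["color"]); W=world(im); np.savez(f"{n}0.npz",W=W,c=im["color"])
    print(n,im["vertical_fov"],im["rvec"],im["tvec"])
E
```

```text
{'t': np.float64(0.0), 'qpos': array([-1.299,  0.424,  1.631, -0.   ,  1.089, -0.019]), 'qvel': array([-0.001,  0.001, -0.   ,  0.001, -0.003,  0.003]), 'joint_torque': array([ 0.0000e+00, -5.4463e+01, -2.7367e+01,  6.5000e-02,  2.3000e-02,
       -0.0000e+00]), 'ee_pos': array([ 179.066, -598.222,  221.913]), 'orientation': array([-3.107, -0.455,  0.   ]), 'ft_force': array([-0.321,  0.714, -0.581]), 'moment': array([ 0.002, -0.041, -0.006]), 'grasp_force': np.float64(0.0), 'width': np.float64(87.585)}
top 42.43574746019158 [ 2.15543224 -2.10552645  0.2097837 ] [ -26.83636229  599.8459682  1538.75791317]
scene 44.220452005560205 [ 1.86113032  1.39912741 -0.69480238] [-162.16972979 -320.36805548 1912.70062804]
```

View pics/top0.png

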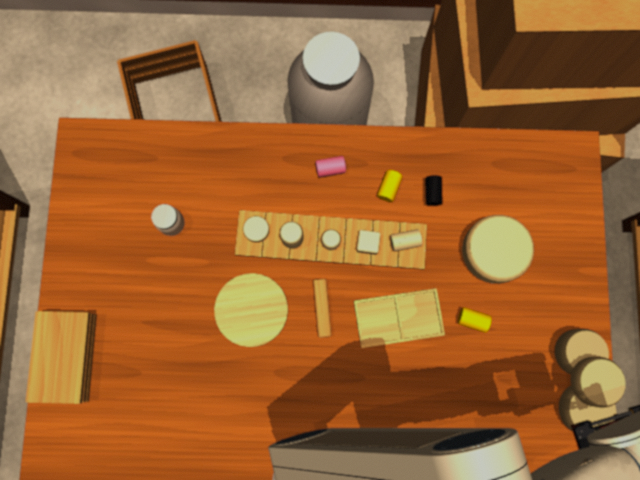

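View pics/scene0.png

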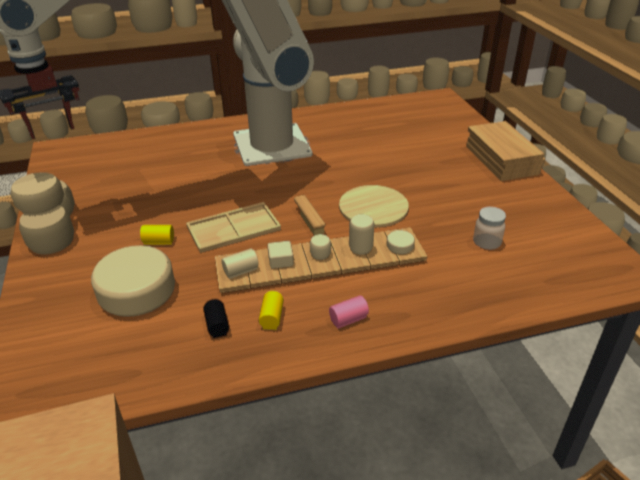

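The top view shows the row from left to right: flat disc (256,229), tall drum (291,234), low drum (331,240), square (369,242) and pale log (407,240). The round board is at (251,310), the brush at (322,308) and the tray at (399,317). The pink (330,166), yellow (390,185 and 475,320) and black (433,190) logs are off the stock board and the wrong colour. The pale log on the board is the one meant.

```bash
cat > m.py <<'E'
from h import *
z=np.load("top0.npz");W=z["W"];c=z["c"]
def blob(name,u,v,r,zlo,zhi):
    w=W[v-r:v+r,u-r:u+r].reshape(-1,3); m=(w[:,2]>zlo)&(w[:,2]<zhi); p=w[m]
    if len(p)<8: print(name,"few",np.nanpercentile(w[:,2],[5,50,95]));return
    (cx,cy),(a,b),th=cv2.minAreaRect(p[:,:2].astype(np.float32))
    print(name,"n",len(p),"mean",p.mean(0).round(1),"rect",round(cx,1),round(cy,1),round(a,1),round(b,1),round(th,1),"z95",np.percentile(p[:,2],95).round(1))
blob("disc",256,229,20,40,60)
blob("tall",291,234,20,95,120)
blob("low",331,240,18,58,80)
blob("sq",369,242,19,52,70)
blob("log",407,240,19,50,80)
blob("wheel",499,249,40,60,90)
blob("jar",167,219,25,70,100)
blob("board",251,310,45,7,17)
blob("brush",322,308,35,24,45)
blob("yellow",475,320,22,25,60)
w=W[280:355,345:452]; m=(w[...,2]>3.5)&(w[...,2]<20); p=w[m]; print("tray",cv2.minAreaRect(p[:,:2].astype(np.float32)),np.percentile(p[:,2],[5,50,95]))
print("slat z",W[262,300],W[215,270],W[260,420], "table",W[380,200])
img=np.hstack([cv2.resize(c[205:275,225:435],None,fx=3.6,fy=3.6,interpolation=2)])
cv2.imwrite("pics/crop.png",img)
E
python3 m.py
```

```text
disc n 509 mean [634.8 182.   47.6] rect 635.1 182.0 66.5 65.4 17.3 z95 53.4
tall n 421 mean [614.1  87.2 105.5] rect 614.6 87.3 56.3 57.4 45.8 z95 111.5
low n 278 mean [609.7 -13.   65.8] rect 609.3 -12.7 49.1 47.1 21.3 z95 71.8
sq n 454 mean [ 606.4 -109.7   59.6] rect 606.5 -110.3 56.3 56.3 81.9 z95 65.4
log n 496 mean [ 612.1 -207.1   63.5] rect 613.1 -207.4 44.6 77.1 13.5 z95 71.4
wheel n 3536 mean [ 594.9 -444.3   74.4] rect 597.5 -446.2 173.1 173.6 0.4 z95 80.9
jar n 497 mean [652.7 412.3  83.8] rect 654.3 413.2 63.6 60.5 47.4 z95 89.9
board n 3522 mean [427.4 190.   11.8] rect 429.2 192.6 231.6 232.2 1.9 z95 16.2
brush n 763 mean [434.4   5.5  33.3] rect 436.0 5.6 150.4 33.9 6.5 z95 39.4
yellow n 525 mean [ 412.9 -385.2   41.2] rect 413.9 -386.4 77.3 44.9 73.8 z95 49.2
tray ((419.3292236328125, -193.95701599121094), (192.400390625, 280.7745056152344), 1.275285243988037) [ 3.85146787  7.34148264 15.77967948]
slat z [558.25155096  67.90667619  -3.8619826 ] [679.12731594 150.62228779  18.74319339] [ 566.43930073 -247.01319076   27.03260774] table [246.40102742 313.84459768  -0.88188704]
```

View pics/crop.png

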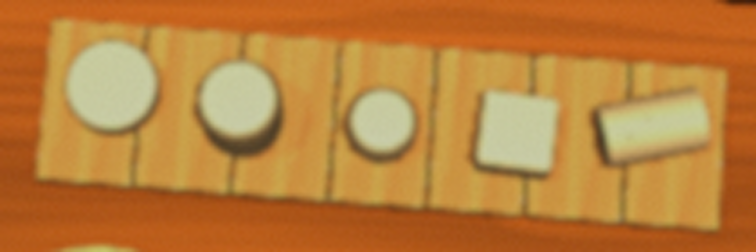

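The crop confirms the pale log at (655,128) and the low drum at (381,122), which stays. Next I measure the board and tray by colour.

```bash
cat > m2.py <<'E'
from h import *
im=grab("top"); c=im["color"]; hsv=cv2.cvtColor(cv2.GaussianBlur(c,(3,3),0),cv2.COLOR_BGR2HSV)
f=240/np.tan(np.radians(im["vertical_fov"])/2);R=cv2.Rodrigues(np.array(im["rvec"],float))[0];t=np.array(im["tvec"],float).ravel();C=-R.T@t
def proj(uv,z):
    d=np.c_[(uv[:,0]-im["cx"])/f,(uv[:,1]-im["cy"])/f,np.ones(len(uv))]@R
    return (C+d*((z-C[2])/d[:,2])[:,None])[:,:2]
print(hsv[310,251],hsv[330,380],hsv[380,200],hsv[300,345])
m=((hsv[...,0]>17)&(hsv[...,2]>110)).astype(np.uint8)
n,l,s,_=cv2.connectedComponentsWithStats(m)
for name,u,v,z in(("board",251,310,12),("tray",380,330,10)):
    k=l[v,u]; print(name,s[k]); cs,_=cv2.findContours((l==k).astype(np.uint8),cv2.RETR_EXTERNAL,cv2.CHAIN_APPROX_NONE)
    P=proj(max(cs,key=len)[:,0].astype(float),z).astype(np.float32)
    print(cv2.minEnclosingCircle(P) if name=="board" else cv2.minAreaRect(P), cv2.fitEllipse(P))
E
python3 m2.py
```

```text
[ 28 122 199] [ 22 140 201] [ 12 218 164] [ 12 219 168]
board [ 214  273   74   74 4270]
((428.7145690917969, 191.4146270751953), 95.7042007446289) ((428.8624267578125, 191.39010620117188), (188.33847045898438, 188.6605987548828), 46.57643508911133)
tray [ 354  289   91   55 3895]
((416.6319580078125, -193.45541381835938), (124.62179565429688, 221.58302307128906), 9.693950653076172) ((419.9958801269531, -198.2244110107422), (134.3711395263672, 260.96746826171875), 6.47043514251709)
```

>>> {"op": "servo_tool", "data": {
  "steps": [
    [[0.0271,0.0244,0.015],[0,0,5.43],1],
    [[0.0271,0.0244,0.015],[0,0,5.43],1],
    [[0.0271,0.0244,0.015],[0,0,5.43],1],
    [[0.0271,0.0244,0.015],[0,0,5.43],1],
    [[0.0271,0.0244,0],[0,0,5.43],1],
    [[0.0271,0.0244,0],[0,0,5.43],1],
    [[0.0271,0.0244,0],[0,0,5.43],1],
    [[0.0271,0.0244,0],[0,0,5.43],1]
  ]
}}

```text
t: 0.82
ee_pos: [397.0, -402.1, 282.7]
orientation: [2.716, 1.579, -0.0]
ft_force: [0.1, 0.0, -0.5]
width: 87.8
grasp_force: 0.0
```

>>> {"op": "servo_tool", "data": {
  "steps": [
    [[0.0271,0.0244,-0.015],[0,0,5.43],1],
    [[0.0271,0.0244,-0.015],[0,0,5.43],1],
    [[0.0271,0.0244,-0.015],[0,0,5.43],1],
    [[0.0271,0.0244,-0.015],[0,0,5.43],1],
    [[0.0271,0.0244,-0.015],[0,0,5.43],1],
    [[0.0271,0.0244,-0.015],[0,0,5.43],1],
    [[0.0271,0.0244,-0.01],[0,0,5.43],1],
    [[0.0271,0.0244,0],[0,0,5.43],1]
  ]
}}

```text
t: 1.48
ee_pos: [612.3, -206.3, 179.7]
orientation: [-1.935, -2.469, 0.002]
ft_force: [0.6, 0.2, 0.2]
width: 87.9
grasp_force: 0.0
```

>>> {"op": "servo_tool", "data": {
  "steps": [
    [[0,-0.001,-0.022],[0,0,0],1],
    [[0,0,-0.022],[0,0,0],1],
    [[0,0,-0.022],[0,0,0],1],
    [[0,0,-0.022],[0,0,0],1],
    [[0,0,-0.022],[0,0,0],1],
    [[0,0,-0.022],[0,0,0],1],
    [[0,0,-0.015],[0,0,0],1],
    [[0,0,-0.0077],[0,0,0],1]
  ]
}}

```text
t: 2.15
ee_pos: [611.4, -208.8, 25.5]
orientation: [-1.942, -2.465, 0.002]
ft_force: [-0.4, -0.2, 0.1]
width: 87.6
grasp_force: 0.0
```

>>> {"op": "servo_tool", "data": {
  "steps": [
    [[0,0,0],[0,0,0],-1],
    [[0,0,0],[0,0,0],-1],
    [[0,0,0],[0,0,0],-1],
    [[0,0,0],[0,0,0],-1],
    [[0,0,0],[0,0,0],-1],
    [[0,0,0],[0,0,0],-1],
    [[0,0,0],[0,0,0],-1],
    [[0,0,0],[0,0,0],-1]
  ]
}}

```text
t: 2.82
ee_pos: [613.5, -209.5, 28.8]
orientation: [1.943, 2.467, 0.001]
ft_force: [0.4, 0.6, 4.0]
width: 45.3
grasp_force: 30.0
```

>>> {"op": "servo_tool", "data": {
  "steps": [
    [[0,0,0.012],[0,0,0],-1],
    [[0,0,0.02],[0,0,0],-1],
    [[0,0,0.02],[0,0,0],-1],
    [[-0.005,0,0.013],[0,0,0],-1],
    [[-0.02,-0.004,0],[0,0,-1],-1],
    [[-0.03,-0.006,0],[0,0,-1],-1],
    [[-0.03,-0.006,0],[0,0,-1],-1],
    [[-0.03,-0.006,0],[0,0,-1],-1]
  ]
}}

```text
t: 3.48
ee_pos: [496.0, -231.1, 93.3]
orientation: [-2.029, -2.398, 0.0]
ft_force: [-0.2, -1.1, -1.4]
width: 45.4
grasp_force: 30.0
```

>>> {"op": "servo_tool", "data": {
  "steps": [
    [[-0.03,-0.006,0],[0,0,-0.5],-1],
    [[-0.027,-0.006,0],[0,0,-0.5],-1],
    [[-0.017,-0.003,0],[0,0,-0.5],-1],
    [[0,0,-0.01],[0,0,0],-1],
    [[0,0,-0.015],[0,0,0],-1],
    [[0,0,-0.015],[0,0,0],-1],
    [[0,0,-0.01],[0,0,0],-1],
    [[0,0,0],[0,0,0],-1]
  ]
}}

```text
t: 4.15
ee_pos: [423.1, -245.6, 41.1]
orientation: [-2.058, -2.37, 0.001]
ft_force: [0.3, 0.3, -0.4]
width: 45.4
grasp_force: 30.0
```

```bash
python3 - <<'E'
from h import *
a=grab("wrist")["color"]; b=grab("scene")["color"][150:330,100:440]
cv2.imwrite("pics/c1.png",np.vstack([cv2.resize(a,(453,340)),cv2.resize(b,(453,240))]))
E
```

```text
(no output)
```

View pics/c1.png

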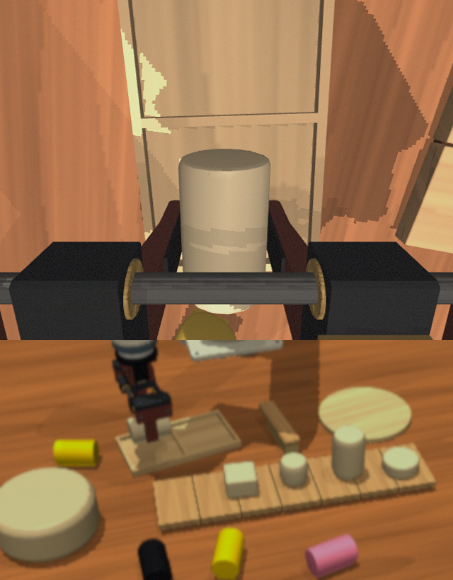

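The wrist view (top) shows the log centred between the rims of the bay, clear of the divider at row 120. Now I lower it.

>>> {"op": "servo_tool", "data": {
  "steps": [
    [[0,0,-0.008],[0,0,0],-1],
    [[0,0,-0.008],[0,0,0],-1],
    [[0,0,-0.006],[0,0,0],-1],
    [[0,0,-0.004],[0,0,0],-1],
    [[0,0,-0.002],[0,0,0],-1],
    [[0,0,-0.0015],[0,0,0],-1],
    [[0,0,0],[0,0,0],-1],
    [[0,0,0],[0,0,0],-1]
  ]
}}

```text
t: 4.92
ee_pos: [423.9, -246.4, 13.5]
orientation: [2.06, 2.372, 0.0]
ft_force: [0.7, 0.1, -1.2]
width: 45.5
grasp_force: 30.0
```

>>> {"op": "servo_tool", "data": {
  "steps": [
    [[0,0,-0.001],[0,0,0],-1],
    [[0,0,-0.001],[0,0,0],-1],
    [[0,0,0],[0,0,0],0.45],
    [[0,0,0],[0,0,0],0.45],
    [[0,0,0],[0,0,0],0.45],
    [[0,0,0],[0,0,0],0.45],
    [[0,0,0],[0,0,0],0.45],
    [[0,0,0],[0,0,0],0.45]
  ]
}}

```text
t: 5.58
ee_pos: [423.8, -246.3, 11.4]
orientation: [-2.06, -2.372, 0.0]
ft_force: [-0.4, 0.5, 0.2]
width: 63.7
grasp_force: 0.0
```

>>> {"op": "servo_tool", "data": {
  "steps": [
    [[0,0,0.02],[0,0,0],0.45],
    [[0,0,0.04],[0,0,0],0.45],
    [[0,0,0.04],[0,0,0],1],
    [[0,0,0.04],[0,0,0],1],
    [[0.01,0.017,0.02],[0,0,0],1],
    [[0.019,0.0335,0],[0,0,0],1],
    [[0.019,0.0335,0],[0,0,0],1],
    [[0.019,0.0335,0],[0,0,0],1]
  ]
}}

```text
t: 6.25
ee_pos: [491.6, -127.9, 172.4]
orientation: [2.061, 2.369, 0.001]
ft_force: [1.1, -0.2, 0.0]
width: 88.0
grasp_force: 0.0
```

>>> {"op": "servo_tool", "data": {
  "steps": [
    [[0.019,0.0335,0],[0,0,0],1],
    [[0.019,0.0335,0],[0,0,0],1],
    [[0.019,0.0335,0],[0,0,0],1],
    [[0.019,0.0335,0],[0,0,0],1],
    [[0.019,0.0335,0],[0,0,0],1],
    [[0.019,0.0335,0],[0,0,0],1],
    [[0.0095,0.015,0],[0,0,0],1],
    [[0,0,-0.02],[0,0,0],1]
  ]
}}

```text
t: 6.92
ee_pos: [618.9, 91.3, 154.6]
orientation: [2.053, 2.371, 0.011]
ft_force: [0.4, -0.3, 0.0]
width: 87.7
grasp_force: 0.0
```

>>> {"op": "servo_tool", "data": {
  "steps": [
    [[0,0,0],[0,0,0],1],
    [[0,0,-0.01],[0,0,0],1],
    [[0,0,-0.02],[0,0,0],1],
    [[0,0,-0.025],[0,0,0],1],
    [[0,0,-0.025],[0,0,0],1],
    [[0,0,-0.02],[0,0,0],1],
    [[0,0,-0.011],[0,0,0],1],
    [[0,0,0],[0,0,0],1]
  ]
}}

```text
t: 7.58
ee_pos: [612.3, 86.1, 38.1]
orientation: [-2.06, -2.368, 0.005]
ft_force: [-0.6, -0.3, 0.5]
width: 87.5
grasp_force: 0.0
```

>>> {"op": "servo_tool", "data": {
  "steps": [
    [[0,0,0],[0,0,0],-1],
    [[0,0,0],[0,0,0],-1],
    [[0,0,0],[0,0,0],-1],
    [[0,0,0],[0,0,0],-1],
    [[0,0,0],[0,0,0],-1],
    [[0,0,0],[0,0,0],-1],
    [[0,0,0],[0,0,0],-1],
    [[0,0,0],[0,0,0],-1]
  ]
}}

```text
t: 8.25
ee_pos: [615.7, 87.3, 41.9]
orientation: [2.059, 2.37, 0.003]
ft_force: [1.3, -0.6, 6.8]
width: 59.2
grasp_force: 30.0
```

>>> {"op": "servo_tool", "data": {
  "steps": [
    [[0,0,0.012],[0,0,0],-1],
    [[0,0,0.022],[0,0,0],-1],
    [[0,0,0.025],[0,0,0],-1],
    [[0,0,0.016],[0,0,0],-1],
    [[-0.01,-0.012,0.005],[0,0,0],-1],
    [[-0.02,-0.0225,0],[0,0,0],-1],
    [[-0.02,-0.0225,0],[0,0,0],-1],
    [[-0.02,-0.0225,0],[0,0,0],-1]
  ]
}}

```text
t: 8.92
ee_pos: [541.8, 6.7, 120.2]
orientation: [-2.058, -2.372, 0.002]
ft_force: [-0.2, -0.7, -1.7]
width: 59.3
grasp_force: 30.0
```

>>> {"op": "servo_tool", "data": {
  "steps": [
    [[-0.02,-0.0225,0],[0,0,0],-1],
    [[-0.02,-0.0225,0],[0,0,0],-1],
    [[-0.02,-0.0225,0],[0,0,0],-1],
    [[-0.02,-0.0225,0],[0,0,0],-1],
    [[-0.02,-0.0225,0],[0,0,0],-1],
    [[-0.02,-0.0225,0],[0,0,0],-1],
    [[-0.011,-0.011,0],[0,0,0],-1],
    [[-0.005,-0.003,0],[0,0,0],-1]
  ]
}}

```text
t: 9.58
ee_pos: [405.0, -142.4, 120.2]
orientation: [-2.061, -2.367, 0.002]
ft_force: [-0.1, -0.0, -2.4]
width: 59.3
grasp_force: 30.0
```

>>> {"op": "servo_tool", "data": {
  "steps": [
    [[0,0,-0.01],[0,0,0],-1],
    [[0,0,-0.018],[0,0,0],-1],
    [[0,0,-0.018],[0,0,0],-1],
    [[0,0,-0.014],[0,0,0],-1],
    [[0,0,-0.01],[0,0,0],-1],
    [[0,0,0],[0,0,0],-1],
    [[0,0,0],[0,0,0],-1],
    [[0,0,0],[0,0,0],-1]
  ]
}}

```text
t: 10.25
ee_pos: [408.6, -141.3, 50.9]
orientation: [2.06, 2.372, 0.0]
ft_force: [-0.1, -0.2, -1.5]
width: 59.2
grasp_force: 30.0
```

>>> {"op": "servo_tool", "data": {
  "steps": [
    [[0,0,-0.008],[0,0,0],-1],
    [[0,0,-0.008],[0,0,0],-1],
    [[0,0,-0.004],[0,0,0],-1],
    [[0,0,-0.0025],[0,0,0],-1],
    [[0,0,-0.0015],[0,0,0],-1],
    [[0,0,-0.001],[0,0,0],-1],
    [[0,0,0],[0,0,0],-1],
    [[0,0,0],[0,0,0],-1]
  ]
}}

```text
t: 10.92
ee_pos: [408.0, -141.3, 25.8]
orientation: [-2.06, -2.371, 0.0]
ft_force: [-2.4, 1.4, 4.9]
width: 59.1
grasp_force: 30.0
```

>>> {"op": "servo_tool", "data": {
  "steps": [
    [[0,0,0],[0,0,0],0.7],
    [[0,0,0],[0,0,0],0.7],
    [[0,0,0],[0,0,0],0.7],
    [[0,0,0],[0,0,0],0.7],
    [[0,0,0],[0,0,0],0.7],
    [[0,0,0.01],[0,0,0],0.7],
    [[0,0,0.03],[0,0,0],0.7],
    [[0,0,0.04],[0,0,0],0.7]
  ]
}}

```text
t: 11.58
ee_pos: [406.3, -140.6, 104.9]
orientation: [-2.057, -2.367, 0.003]
ft_force: [0.3, -1.7, 1.3]
width: 74.9
grasp_force: 0.0
```

>>> {"op": "servo_tool", "data": {
  "steps": [
    [[0,0,0.035],[0,0,0],1],
    [[0.01,0.015,0.02],[0,0,0],1],
    [[0.0205,0.0295,0],[0,0,0],1],
    [[0.0205,0.0295,0],[0,0,0],1],
    [[0.0205,0.0295,0],[0,0,0],1],
    [[0.0205,0.0295,0],[0,0,0],1],
    [[0.0205,0.0295,0],[0,0,0],1],
    [[0.0205,0.0295,0],[0,0,0],1]
  ]
}}

```text
t: 12.25
ee_pos: [541.8, 52.4, 161.3]
orientation: [2.06, 2.372, 0.0]
ft_force: [1.7, -0.9, 0.0]
width: 87.5
grasp_force: 0.0
```

>>> {"op": "servo_tool", "data": {
  "steps": [
    [[0.0205,0.0295,0],[0,0,0],1],
    [[0.0205,0.0295,0],[0,0,0],1],
    [[0.0205,0.0295,0],[0,0,0],1],
    [[0.0205,0.0295,0],[0,0,0],1],
    [[0.0115,0.013,0],[0,0,0],1],
    [[0,0,-0.02],[0,0,0],1],
    [[0,0,-0.02],[0,0,0],1],
    [[0,0,-0.02],[0,0,0],1]
  ]
}}

```text
t: 12.92
ee_pos: [635.0, 182.3, 100.7]
orientation: [2.059, 2.372, 0.001]
ft_force: [0.1, -0.9, 0.4]
width: 87.6
grasp_force: 0.0
```

>>> {"op": "servo_tool", "data": {
  "steps": [
    [[0,0,-0.01],[0,0,0],1],
    [[0,0,0],[0,0,0],1],
    [[0,0,0],[0,0,0],1],
    [[0,0,0],[0,0,0],1],
    [[0,0,0],[0,0,0],1],
    [[0,0,0],[0,0,0],1],
    [[0,0,0],[0,0,0],1],
    [[0,0,0],[0,0,0],1]
  ]
}}

```text
t: 13.58
ee_pos: [635.1, 181.7, 91.1]
orientation: [2.06, 2.371, 0.001]
ft_force: [0.1, -0.4, 0.2]
width: 88.1
grasp_force: 0.0
```

```bash
python3 - <<'E'
from h import *
o=sensors.get_obs(); print(o["ee_pos"],o["ft_force"])
a=grab("wrist")["color"]; b=grab("scene")["color"][150:330,100:440]
cv2.imwrite("pics/c2.png",np.vstack([cv2.resize(a,(453,340)),cv2.resize(b,(453,240))]))
E
```

```text
[635.11159685 181.69762327  91.10836611] [ 0.07659494 -0.40220406  0.16675951]
```

View pics/c2.png

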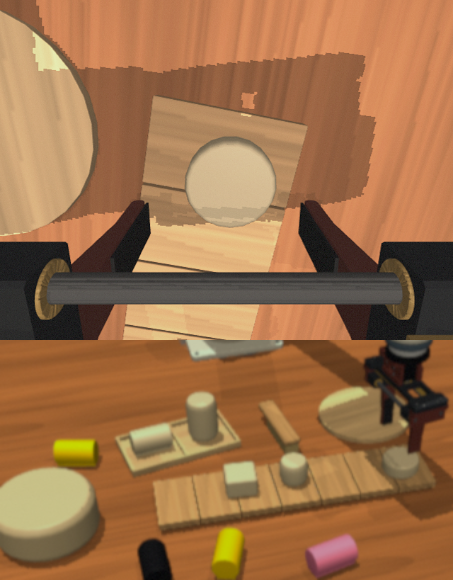

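The log and the drum sit upright and flat in their bays, and the disc (231,182) is centred between the fingers. I descend.

>>> {"op": "servo_tool", "data": {
  "steps": [
    [[0,0,-0.012],[0,0,0],1],
    [[0,0,-0.018],[0,0,0],1],
    [[0,0,-0.015],[0,0,0],1],
    [[0,0,-0.01],[0,0,0],1],
    [[0,0,-0.006],[0,0,0],1],
    [[0,0,-0.0035],[0,0,0],1],
    [[0,0,0],[0,0,0],1],
    [[0,0,0],[0,0,0],1]
  ]
}}

```text
t: 14.35
ee_pos: [635.1, 181.7, 26.1]
orientation: [2.06, 2.372, 0.0]
ft_force: [-0.3, 0.2, -0.6]
width: 88.1
grasp_force: 0.0
```

>>> {"op": "servo_tool", "data": {
  "steps": [
    [[0,0,0],[0,0,0],-1],
    [[0,0,0],[0,0,0],-1],
    [[0,0,0],[0,0,0],-1],
    [[0,0,0],[0,0,0],-1],
    [[0,0,0],[0,0,0],-1],
    [[0,0,0],[0,0,0],-1],
    [[0,0,0],[0,0,0],-1],
    [[0,0,0],[0,0,0],-1]
  ]
}}

```text
t: 15.02
ee_pos: [635.5, 181.8, 26.7]
orientation: [2.06, 2.371, 0.002]
ft_force: [0.6, -0.6, 5.5]
width: 66.9
grasp_force: 30.0
```

>>> {"op": "servo_tool", "data": {
  "steps": [
    [[0,0,0.012],[0,0,0],-1],
    [[0,0,0.02],[0,0,0],-1],
    [[0,0,0.018],[0,0,0],-1],
    [[-0.01,0.003,0.01],[0,0,0],-1],
    [[-0.025,0.006,0],[0,0,0],-1],
    [[-0.027,0.006,0],[0,0,0],-1],
    [[-0.027,0.006,0],[0,0,0],-1],
    [[-0.027,0.006,0],[0,0,0],-1]
  ]
}}

```text
t: 15.68
ee_pos: [516.2, 208.6, 86.0]
orientation: [-2.06, -2.371, 0.002]
ft_force: [0.2, 0.3, -1.6]
width: 67.3
grasp_force: 30.0
```

>>> {"op": "servo_tool", "data": {
  "steps": [
    [[-0.027,0.006,0],[0,0,0],-1],
    [[-0.027,0.006,0],[0,0,0],-1],
    [[-0.024,0.006,0],[0,0,0],-1],
    [[-0.012,0.004,0],[0,0,0],-1],
    [[0,0,-0.015],[0,0,0],-1],
    [[0,0,-0.018],[0,0,0],-1],
    [[0,0,-0.015],[0,0,0],-1],
    [[0,0,0],[0,0,0],-1]
  ]
}}

```text
t: 16.35
ee_pos: [427.2, 230.0, 36.1]
orientation: [-2.059, -2.371, 0.006]
ft_force: [-0.9, -0.2, -2.0]
width: 66.7
grasp_force: 30.0
```

>>> {"op": "servo_tool", "data": {
  "steps": [
    [[0,0,-0.008],[0,0,0],-1],
    [[0,0,-0.006],[0,0,0],-1],
    [[0,0,-0.004],[0,0,0],-1],
    [[0,0,-0.002],[0,0,0],-1],
    [[0,0,-0.001],[0,0,0],-1],
    [[0,0,0],[0,0,0],-1],
    [[0,0,0],[0,0,0],-1],
    [[0,0,0],[0,0,0],-1]
  ]
}}

```text
t: 17.02
ee_pos: [429.0, 230.8, 17.3]
orientation: [2.06, 2.372, 0.001]
ft_force: [0.3, 0.4, -0.2]
width: 67.0
grasp_force: 30.0
```

>>> {"op": "servo_tool", "data": {
  "steps": [
    [[0,0,-0.001],[0,0,0],-1],
    [[0,0,0],[0,0,0],-1],
    [[0,0,0],[0,0,0],1],
    [[0,0,0],[0,0,0],1],
    [[0,0,0],[0,0,0],1],
    [[0,0,0],[0,0,0],1],
    [[0,0,0],[0,0,0],1],
    [[0,0,0],[0,0,0],1]
  ]
}}

```text
t: 17.68
ee_pos: [428.8, 230.6, 15.9]
orientation: [-2.06, -2.372, 0.0]
ft_force: [-0.0, 0.3, -0.2]
width: 87.8
grasp_force: 0.0
```

>>> {"op": "servo_tool", "data": {
  "steps": [
    [[0,0,0.02],[0,0,0],1],
    [[0,0,0.04],[0,0,0],1],
    [[0,0,0.04],[0,0,0],1],
    [[0.008,-0.015,0.02],[0,0,-2],1],
    [[0.016,-0.031,0],[0,0,-2],1],
    [[0.016,-0.031,0],[0,0,-2],1],
    [[0.016,-0.031,0],[0,0,-2],1],
    [[0.016,-0.031,0],[0,0,-2],1]
  ]
}}

```text
t: 18.35
ee_pos: [501.3, 90.3, 136.4]
orientation: [2.26, 2.182, 0.001]
ft_force: [-0.7, 0.4, -0.9]
width: 88.3
grasp_force: 0.0
```

>>> {"op": "servo_tool", "data": {
  "steps": [
    [[0.016,-0.031,0],[0,0,-2],1],
    [[0.016,-0.031,0],[0,0,-2],1],
    [[0.016,-0.031,0],[0,0,-2],1],
    [[0.016,-0.031,0],[0,0,0],1],
    [[0.016,-0.031,0],[0,0,0],1],
    [[0.016,-0.031,0],[0,0,0],1],
    [[0.0095,-0.0155,0],[0,0,0],1],
    [[0,0,-0.02],[0,0,0],1]
  ]
}}

```text
t: 19.02
ee_pos: [611.0, -114.0, 119.1]
orientation: [2.368, 2.053, 0.008]
ft_force: [0.7, 1.0, 0.7]
width: 88.0
grasp_force: 0.0
```

>>> {"op": "servo_tool", "data": {
  "steps": [
    [[0,0,-0.02],[0,0,0],1],
    [[0,0,-0.006],[0,0,0],1],
    [[0,0,0],[0,0,0],1],
    [[0,0,0],[0,0,0],1],
    [[0,0,0],[0,0,0],1],
    [[0,0,0],[0,0,0],1],
    [[0,0,0],[0,0,0],1],
    [[0,0,0],[0,0,0],1]
  ]
}}

```text
t: 19.68
ee_pos: [606.8, -109.7, 90.8]
orientation: [2.369, 2.062, 0.001]
ft_force: [-0.3, 0.0, -0.2]
width: 87.7
grasp_force: 0.0
```

```bash
python3 - <<'E'
from h import *
a=grab("wrist")["color"]; b=grab("scene")["color"][150:330,100:440]
cv2.imwrite("pics/c3.png",np.vstack([cv2.resize(a,(453,340)),cv2.resize(b,(453,240))]))
E
```

```text
(no output)
```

View pics/c3.png

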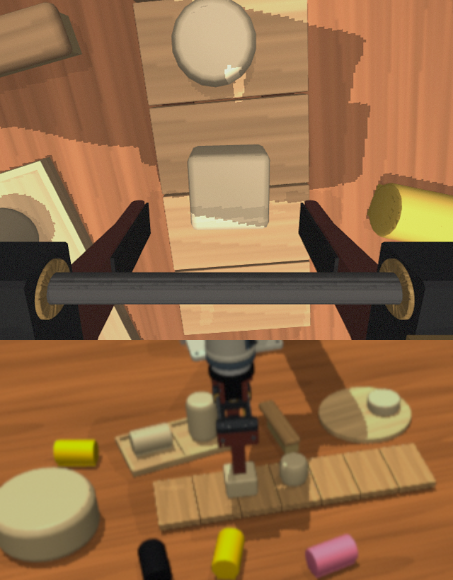

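The disc lies on the board, and the square (229,187) is aligned and centred between the fingers.

>>> {"op": "servo_tool", "data": {
  "steps": [
    [[0,0,-0.012],[0,0,0],1],
    [[0,0,-0.018],[0,0,0],1],
    [[0,0,-0.015],[0,0,0],1],
    [[0,0,-0.01],[0,0,0],1],
    [[0,0,-0.005],[0,0,0],1],
    [[0,0,-0.0025],[0,0,0],1],
    [[0,0,0],[0,0,0],1],
    [[0,0,0],[0,0,0],1]
  ]
}}

```text
t: 20.45
ee_pos: [606.7, -109.9, 27.8]
orientation: [2.37, 2.062, 0.001]
ft_force: [0.6, 0.8, 0.5]
width: 87.8
grasp_force: 0.0
```

>>> {"op": "servo_tool", "data": {
  "steps": [
    [[0,0,0],[0,0,0],-1],
    [[0,0,0],[0,0,0],-1],
    [[0,0,0],[0,0,0],-1],
    [[0,0,0],[0,0,0],-1],
    [[0,0,0],[0,0,0],-1],
    [[0,0,0],[0,0,0],-1],
    [[0,0,0],[0,0,0],-1],
    [[0,0,0],[0,0,0],-1]
  ]
}}

```text
t: 21.12
ee_pos: [606.8, -109.9, 27.8]
orientation: [2.37, 2.061, 0.001]
ft_force: [0.2, -0.2, 3.4]
width: 55.7
grasp_force: 30.0
```

>>> {"op": "servo_tool", "data": {
  "steps": [
    [[0,0,0.012],[0,0,0],-1],
    [[0,0,0.025],[0,0,0],-1],
    [[0,0,0.025],[0,0,0],-1],
    [[0,0,0.02],[0,0,0],-1],
    [[-0.008,0.012,0.008],[0,0,0],-1],
    [[-0.016,0.0235,0],[0,0,1],-1],
    [[-0.016,0.0235,0],[0,0,1],-1],
    [[-0.016,0.0235,0],[0,0,1],-1]
  ]
}}

```text
t: 21.78
ee_pos: [548.1, -26.0, 117.3]
orientation: [-2.315, -2.122, 0.001]
ft_force: [-0.9, 0.0, -2.2]
width: 55.9
grasp_force: 30.0
```

>>> {"op": "servo_tool", "data": {
  "steps": [
    [[-0.016,0.0235,0],[0,0,1],-1],
    [[-0.016,0.0235,0],[0,0,1],-1],
    [[-0.016,0.0235,0],[0,0,1],-1],
    [[-0.016,0.0235,0],[0,0,1],-1],
    [[-0.016,0.0235,0],[0,0,1],-1],
    [[-0.016,0.0235,0],[0,0,0],-1],
    [[-0.016,0.0235,0],[0,0,0],-1],
    [[-0.01,0.015,0],[0,0,0],-1]
  ]
}}

```text
t: 22.45
ee_pos: [424.8, 153.6, 117.1]
orientation: [-2.219, -2.222, 0.003]
ft_force: [0.1, 0.2, -1.4]
width: 55.7
grasp_force: 30.0
```

>>> {"op": "servo_tool", "data": {
  "steps": [
    [[0,0,0],[0,0,0],-1],
    [[0,0,-0.015],[0,0,0],-1],
    [[0,0,-0.025],[0,0,0],-1],
    [[0,0,-0.025],[0,0,0],-1],
    [[0,0,-0.015],[0,0,0],-1],
    [[0,0,0],[0,0,0],-1],
    [[0,0,0],[0,0,0],-1],
    [[0,0,0],[0,0,0],-1]
  ]
}}

```text
t: 23.12
ee_pos: [428.6, 152.0, 38.0]
orientation: [2.221, 2.222, 0.0]
ft_force: [0.4, 0.3, -2.2]
width: 56.0
grasp_force: 30.0
```

>>> {"op": "servo_tool", "data": {
  "steps": [
    [[0,0,-0.007],[0,0,0],-1],
    [[0,0,-0.006],[0,0,0],-1],
    [[0,0,-0.004],[0,0,0],-1],
    [[0,0,-0.002],[0,0,0],-1],
    [[0,0,-0.001],[0,0,0],-1],
    [[0,0,-0.0005],[0,0,0],-1],
    [[0,0,0],[0,0,0],-1],
    [[0,0,0],[0,0,0],-1]
  ]
}}

```text
t: 23.78
ee_pos: [428.2, 152.1, 17.8]
orientation: [2.221, 2.222, -0.0]
ft_force: [-3.4, -0.9, 13.2]
width: 55.3
grasp_force: 30.0
```

>>> {"op": "servo_tool", "data": {
  "steps": [
    [[0,0,0],[0,0,0],1],
    [[0,0,0],[0,0,0],1],
    [[0,0,0],[0,0,0],1],
    [[0,0,0],[0,0,0],1],
    [[0,0,0],[0,0,0],1],
    [[0,0,0.02],[0,0,0],1],
    [[0,0,0.04],[0,0,0],1],
    [[0,0,0.04],[0,0,0],1]
  ]
}}

```text
t: 24.45
ee_pos: [426.9, 151.7, 116.9]
orientation: [-2.219, -2.221, 0.006]
ft_force: [1.2, 0.8, -0.5]
width: 87.9
grasp_force: 0.0
```

>>> {"op": "servo_tool", "data": {
  "steps": [
    [[0,0,0.03],[0,0,0],1],
    [[0,0,0.03],[0,0,0],1],
    [[0,0,0.03],[0,0,0],1],
    [[0,0.03,0],[0,0,0],1],
    [[0,0.03,0],[0,0,0],1],
    [[0,0.03,0],[0,0,0],1],
    [[0,0.03,0],[0,0,0],1],
    [[0,0.03,0],[0,0,0],1]
  ]
}}

```text
t: 25.12
ee_pos: [428.0, 303.4, 207.0]
orientation: [2.221, 2.222, -0.0]
ft_force: [0.3, -0.3, -0.3]
width: 87.5
grasp_force: 0.0
```

>>> {"op": "servo_tool", "data": {
  "steps": [
    [[0,0.03,0],[0,0,0],1],
    [[0,0.03,0],[0,0,0],1],
    [[0,0.03,0],[0,0,0],1],
    [[0,0.03,0],[0,0,0],1],
    [[0,0,0],[0,0,0],1],
    [[0,0,0],[0,0,0],1],
    [[0,0,0],[0,0,0],1],
    [[0,0,0],[0,0,0],1]
  ]
}}

```text
t: 25.78
ee_pos: [428.1, 420.8, 206.7]
orientation: [2.221, 2.221, -0.002]
ft_force: [0.3, -0.1, 0.7]
width: 87.8
grasp_force: 0.0
```

```bash
python3 - <<'E'
from h import *
a=grab("top")["color"][190:370,130:550]; b=grab("scene")["color"][150:330,60:540]
cv2.imwrite("pics/c4.png",np.vstack([cv2.resize(a,(640,274)),cv2.resize(b,(640,240))]))
E
```

```text
(no output)
```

View pics/c4.png

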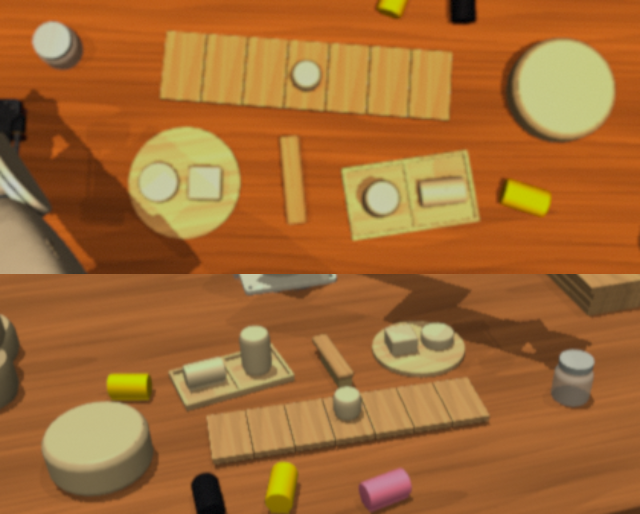

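All four cheeses are flat in place: drum (382,198) and log (443,192) in the tray, disc (159,182) and square (205,182) inside the board's edge. The low drum, brush, jar and wheel have not moved.

```bash
python3 -c "
from workcell import close_job
print(close_job())"
```

```text
the job is handed in; nothing more can be done
None
```

I handed the job in at about 26 s of robot time. The last pictures showed the log and tall drum flat in separate bays, the disc and square flat inside the round board's edge, and the low drum, brush, jar and big wheel not visibly moved; `close_job()` gave no verdict.

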